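# Find the high spot of a rim on the run-out stand

### The arm

A 7-joint arm with a two-finger parallel gripper is mounted at the origin on the work surface. World frame = base frame: x ahead of the robot, y to its left, z up, the work surface at z = 0. Lengths are in m, angles in rad, forces in N, time in s.
With the tool pointing down it reaches from about 0.425 to 0.875 m from the base axis. Payload 9.9 kg.
Tool frame: the origin (TCP) lies midway between the tips of the shut fingers; the grasp point (between the pads) lies 19 mm behind it; z points along the fingers, y is the line along which they close (so a half turn about z gives the same grasp; the last joint's range is limited). The gripper opens to 85 mm and grips with 20 to 120 N. Pads are 22 mm wide; open, the fingers measure 114 mm over their backs; the gripper's body (76 mm by 85 mm) begins 54 mm behind the grasp point. The pads swing forward as they close: fully open they stand 13 mm farther back than shut.
Start: joints at [-1.376, 0.576, 0.025, 1.437, -0.015, 1.129, -0.057], TCP at [0.186, 0.649, 0.231] pointing down, gripper open.
Joint ranges: [-2.76, 2.76], [-0.34, 2.15], [-1.52, 1.57], [0.19, 2.46], [-1.09, 4.23], [0.17, 1.99], [-2.82, 2.82]. Speed limits (rad/s): [2.22, 2.22, 3.01, 3.01, 3.14, 3.14, 3.14].

### API

Orientations are given as [roll, pitch, yaw] about the fixed x, y, z axes, in that order (R = Rz(yaw) Ry(pitch) Rx(roll)).
In Python, from bench import get_obs, viewer, job_done gives the robot as it stands.
- The arm moves only by the shell command python3 -m handwheel 'ROWS' [FORCE]. ROWS is a JSON object of lists of equal length, an entry for each row: "offset": the shift along the tool's x, y, z as a fraction of full scale, a list of three; "rot": the turn, a rotation vector about the tool's x, y, z as a fraction of full scale, a list of three; "fingers": the finger opening in mm, from 0 to 85.4. A call has 1 to 5 rows; each row is the pose to reach, as a shift and turn from the pose commanded when the call began, along the tool's axes at that moment; what a row does not reach only later rows make up. Full scale, the value 1, is 8 cm for a shift and 45 degrees for a turn. A row lasts 1/12 s, in which the tool goes at most 41.7 mm and 7.16 degrees, less where a joint would pass 70% of its speed; a pose out of reach is approached as far as the arm can. A call with a number of a shift or a turn outside -1 to 1 is refused whole. A call with a gripper value outside its range is refused whole. The fingers move at their own pace and stop on an object; FORCE is the grip in N (left out, the last holds). Time passes only in rows, so rows that repeat a pose let the fingers close. It gives the time, the measured TCP pose, the force, the opening and the grip force at its end, in the units of the state.
- get_obs(): the state, without advancing time (a new reading comes with each control period).
- viewer.camera(name): name is "scene" or "top" or "wrist"; returns (picture, depth): 400x640x3 uint8, blue, green, red; 400x640 float32, m along the optical axis (not along the pixel's ray), 0 where there is no reading.
- viewer.camera_model(name): a dict with "mtx" (3x3 intrinsics, pixels), "dist" ([k1, k2, p1, p2, k3] as OpenCV has them; the pictures are not rectified), "xyz" and "orientation" of the camera in the world; the wrist camera has in their place "mount" (4x4, takes a point from camera to tool coordinates, whose origin is the TCP and whose axes are the flange's). Camera axes: x right, y up, looking along -z (the intrinsics and any distortion apply to the point x, -y, -z); pixel columns grow to the right and rows downward; lengths in m; the calibration is good to about 2 mm. A picture is of the moment at which its call begins: read the wrist's pose just before it. camera_model takes no time and is no camera call.
- job_done(): hands the job in; it is judged then, once.
The state is a dict: "t": time; "joint_pos": joint angles; "joint_velocities": joint speeds; "joint_efforts": joint torques, N m; "eef_pos": TCP position; "ee_rot": TCP orientation; "wrist_force": force on the tool from outside, world axes, zero at the start; "moment": the same for the moment, N m; "opening": finger opening in m; "gripper_force": force on a finger pad.
Only numpy, scipy, OpenCV 4.12 (cv2) and the standard library are available. Lean on these libraries where they do the work, as an engineer would, in place of code of your own. Each camera call takes 0.05 s, during which the arm holds its last target. There are 200 camera calls.

### The job

Slide the gauge carriage fully home against its stop so that its spring roller bears on the hidden rim of the wheel. Then turn the wheel slowly by its crank knob with a light grip, feel for the one highest spot of the rim (there is also a lower bump), and leave the wheel standing still with that high spot right under the roller. Be gentle with the stand, let go at the end, and leave the other things on the bench where they are.

Things in the scene. Friction and masses are not known exactly. Their poses are not given: they have to be found in the camera images.
- stand: Run-out checking stand, fixed to the bench: aluminium base plate 270 x 270 x 12 mm. Origin on the wheel's vertical axis at bench height; plate spans x -135..135 and y -95..175 mm. Its +x is the carriage's sliding direction (towards the stop), its +y points from the wheel axis to the gauge.
- axis (a point): Point on the wheel's axis in its flange's upper face, 61 mm above the bench. With the gauge home, carrying the knob round takes up to 2.5 N more while the high spot climbs under the roller (half of that for the low bump); past the crest the wheel drives itself on. At a crest the extra force is zero; within about 10 degrees of it friction holds the wheel.
- knob (a point): Centre of the top of the crank knob: upright black cylinder 16 mm in diameter, 36 mm tall (65 to 101 mm above the bench), on the flange 45 mm from the axis; a 28 mm hub, 10 mm tall, stands at the flange's centre. It spins freely on its pin, so a gripper can carry it round with constant orientation. Grip at 20 to 30 N: squeeze and push of both fingers added up must stay below 80 N.
- wheel (a joint): Angle of the wheel (rad), counter-clockwise from above positive, many turns either way; 0 when the knob lies on the stand's +x from the axis. Aluminium flange 150 mm in diameter, 6 mm thick, upper face 61 mm above the bench. Turning it takes 0.07 N m of friction plus 0.06 N m per rad/s. Keep it under 3 rad/s.
- slide (a joint): Position of the gauge carriage along the stand's +x (m): 0 fully back, 0.055 home against its stop. Grey block 90 x 50 x 34 mm, top 56 mm above the bench, running 118 mm from the wheel axis; a dial 42 mm across, up to 62 mm above the bench, lies on its rear half. It stays where it is left: 5 N of friction, up to 10 N to push as the roller mounts the rim.
- post (a point): Centre of the top of the carriage's upright steel finger post: 14 mm in diameter, 38 mm tall (56 to 94 mm above the bench), 46 mm in front of the dial's centre. Push it or grip it from above, as lightly as the knob, to slide the carriage; do not ram the stop.
- plunger (a joint): How far the gauge's roller plunger is pressed in (m): 0 when free; with the carriage home about 0.003 on the plain rim, 0.006 on the low bump's crest, 0.0085 at the high spot. Spring 4 N plus 0.9 N per mm. The dial needle turns clockwise by 0.3 rad per mm. Roller 12 mm in diameter.
- dropper: Amber glass dropper bottle, 34 mm in diameter, 70 mm tall; bystander. Origin at the centre of its underside.
- calculator: Grey pocket calculator 120 x 75 x 12 mm lying flat; bystander. Origin at the centre of its underside.
- weight: Brass balance weight 28 mm in diameter, 36 mm tall; bystander. Origin at the centre of its underside.
- contact (a point): Where roller and rim meet with the carriage home: 58 mm from the axis towards the stand's +y, 46 mm up. The steel rim, hidden under the flange, has a 58 mm radius, a high spot of 5.5 mm rising and falling over 35 degrees each side, and 150 degrees counter-clockwise from it a low bump of 3 mm, as wide. It is clamped to the wheel at an unknown angle, new every time.

How it is judged:
On the way:
1. the gauge carriage is home against its stop (value of joint slide above 0.052 m), for 0.2 s.
At the end, for the whole second after the job is handed in: The carriage is within 3 mm of its stop, the roller plunger is pressed in by more than 7.6 mm (about 8.5 mm at the very crest of the high spot, so within about 12 degrees of it), and the wheel stands still (value of joint slide above 0.052 m and value of joint plunger above 0.0076 m and velocity of joint wheel between -0.02 and 0.02 rad/s); the robot touches nothing.
It fails at once if the wheel is spun faster than 3 rad/s (velocity of joint wheel above 3 rad/s or velocity of joint wheel below -3 rad/s).
It fails at once if a bystander is moved by more than 20 mm (distance of any of dropper, calculator, weight from where it was at the start of the episode above 0.02 m).
It fails at once if the fingers press on the stand's parts with over 80 N in all (squeeze and push added up) (contact force between the fingers and stand above 80 N).
It also fails if it takes over 67 s, if anything falls off the work surface, if the arm or the gripper's body presses on something with over 40 N, if the wrist force passes 120 N, or if a joint passes its speed limit or range.

## Working session

There is one attempt and no reset: what is moved stays moved. The work goes in short steps, Python scripts to look and compute and a shell command to move; the robot and the scene stay as the last step left them, time stands still between calls to the robot, and variables do not carry over. Pictures are saved under pics/ and viewed, at most 10 in all, crops included, and the job is handed in when it is done.

```bash
ls; mkdir -p pics; python3 - <<'E'
from bench import get_obs, viewer
import cv2
o=get_obs(); print(o)
for n in ("top","scene"):
    p,d=viewer.camera(n); cv2.imwrite(f"pics/{n}0.png",p)
    import numpy as np; np.save(f"pics/{n}0.npy",d)
    print(viewer.camera_model(n))
print(viewer.camera_model("wrist"))
E
```

```text
pics
{'t': 0.0, 'joint_pos': array([-1.37581162,  0.5765253 ,  0.02483947,  1.43790811, -0.01502344,
        1.12897266, -0.05649283]), 'joint_velocities': array([-0.00105664,  0.00086074, -0.0014597 , -0.00163818,  0.00062817,
        0.00288815,  0.00070501]), 'joint_efforts': array([ 5.15558095e-04, -7.65751863e+01,  2.25042455e+00, -2.85965681e+01,
        1.52042467e-02,  1.28432226e-02, -1.64004383e-06]), 'eef_pos': array([0.18561343, 0.64851619, 0.23044708]), 'ee_rot': array([-3.13996463e+00,  6.11706516e-05,  2.86284310e+00]), 'wrist_force': array([-1.42325259,  0.03491556, -0.76212484]), 'moment': array([ 0.00432369, -0.04186035,  0.01051989]), 'gripper_force': 0.0, 'opening': 0.0853717130033349}
{'mtx': array([[468.28554857,   0.        , 319.56366292],
       [  0.        , 468.28554857, 199.34632037],
       [  0.        ,   0.        ,   1.        ]]), 'dist': array([-0.10782468,  0.        ,  0.        ,  0.        ,  0.        ]), 'xyz': array([0.35500353, 0.00157278, 1.28714595]), 'orientation': array([ 0.17279074,  0.03498877, -1.596627  ])}
{'mtx': array([[466.75832
[... 228 characters left out ...]
rray([ 1.328457  , -0.61959001,  0.96554052]), 'orientation': array([ 0.84715684, -0.00810563,  0.88508144])}
{'mtx': array([[339.67804761,   0.        , 316.86653301],
       [  0.        , 339.67804761, 195.24603019],
       [  0.        ,   0.        ,   1.        ]]), 'dist': array([0.00556226, 0.        , 0.        , 0.        , 0.        ]), 'mount': array([[-4.56105436e-04,  9.62432371e-01,  2.71521130e-01,
         6.89718297e-02],
       [ 9.99999623e-01,  2.38332350e-04,  8.35023392e-04,
        -2.46601457e-04],
       [ 7.38941274e-04,  2.71521408e-01, -9.62432116e-01,
        -1.42550102e-01],
       [ 0.00000000e+00,  0.00000000e+00,  0.00000000e+00,
         1.00000000e+00]])}
```

View pics/top0.png

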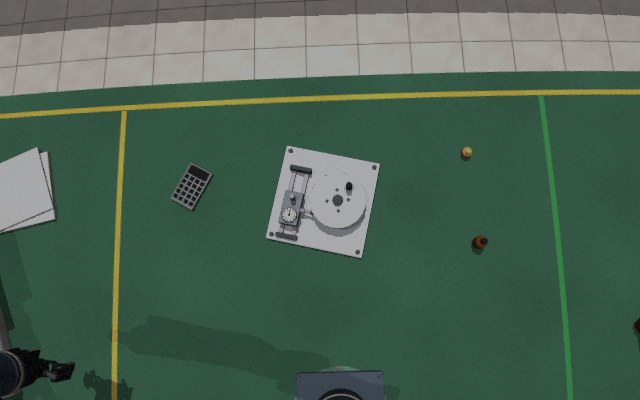

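View pics/scene0.png

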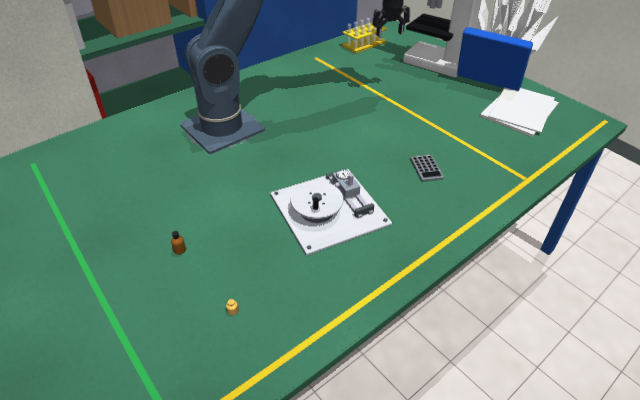

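The top view shows the stand centre-right. The hub is near (338,200), the knob near (349,186), the dial near (289,214) and the post near (292,196). The bystanders are well clear of it. I'll enlarge the crop next.

```bash
cat > h.py <<'E'
import numpy as np, cv2
from scipy.spatial.transform import Rotation as R
from bench import get_obs, viewer
def ray(cam,uv,pose=None):
    m=viewer.camera_model(cam)
    q=cv2.undistortPoints(np.array([[uv]],float),m["mtx"],m["dist"])[0,0]
    v=np.array([q[0],-q[1],-1.])
    if cam=="wrist":
        p,r=pose; Rw=R.from_euler("xyz",r); M=m["mount"]
        return Rw.apply(M[:3,3])+p, Rw.apply(M[:3,:3]@v)
    return m["xyz"], R.from_euler("xyz",m["orientation"]).apply(v)
def at(cam,uv,z,pose=None):
    c,v=ray(cam,uv,pose); return c+v*(z-c[2])/v[2]
E
python3 - <<'E'
import cv2
p=cv2.imread("pics/top0.png")
cv2.imwrite("pics/top0c.png",cv2.resize(p[140:265,260:385],None,fx=4.8,fy=4.8,interpolation=cv2.INTER_CUBIC))
E
```

```text
(no output)
```

View pics/top0c.png

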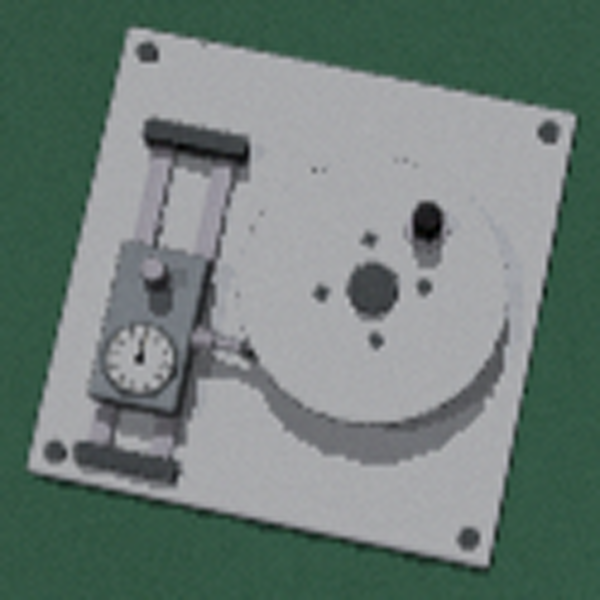

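The enlarged crop shows the hub at (373,290), the knob top at (427,212), the post top at (153,266) and the dial at (140,357). The plate corners are at (130,30), (576,116), (488,567) and (28,472).

```bash
python3 - <<'E'
from h import *
f=lambda c,z: at("top",(259.6+c[0]/4.8,139.6+c[1]/4.8),z)
hub=f((373,290),.071);kn=f((427,210),.101);po=f((153,264),.094);di=f((140,357),.062)
C=[f(c,.012) for c in((130,30),(576,116),(488,567),(28,472))]
print("hub",hub,"knob",kn,"post",po,"dial",di)
# corners order: (+135,+175),(+135,-95),(-135,-95),(-135,175)
P=np.array([[.135,.175],[.135,-.095],[-.135,-.095],[-.135,.175]]);Q=np.array(C)[:,:2]
a=P-P.mean(0);b=Q-Q.mean(0)
th=np.arctan2((a[:,0]*b[:,1]-a[:,1]*b[:,0]).sum(),(a*b).sum())
Rm=np.array([[np.cos(th),-np.sin(th)],[np.sin(th),np.cos(th)]])
ax=Q.mean(0)-Rm@P.mean(0)
print("th",np.degrees(th),"axis",ax)
for n,p in(("hub",hub),("knob",kn),("post",po),("dial",di)):print(n,(Rm.T@(p[:2]-ax)).round(4))
E
```

```text
hub [ 0.56513225 -0.00805851  0.071     ] knob [ 0.60270347 -0.03828549  0.101     ] post [0.57923285 0.11063368 0.094     ] dial [0.53325626 0.12157547 0.062     ]
th -13.340770602849435 axis [ 0.5660262  -0.00815064]
hub [-0.0009 -0.0001]
knob [ 0.0426 -0.0209]
post [-0.0146  0.1186]
dial [-0.0618  0.1187]
```

```bash

A='{"offset":[[-0.94,-0.73,0],[-0.94,-0.73,0],[-0.94,-0.73,0]],"rot":[[0,0,0],[0,0,0],[0,0,0]],"fingers":[85,85,85]}'
python3 -m handwheel '{"offset":[[-0.94,-0.73,0],[-0.94,-0.73,0],[-0.94,-0.73,0]],"rot":[[0,0,0],[0,0,0],[0,0,0]],"fingers":[85,85,85]}' 25
python3 -m handwheel '{"offset":[[-0.94,-0.73,0],[-0.94,-0.73,0],[-0.94,-0.73,0]],"rot":[[0,0,0],[0,0,0],[0,0,0]],"fingers":[85,85,85]}'
python3 -m handwheel '{"offset":[[-0.94,-0.73,0],[-0.94,-0.73,0],[-0.94,-0.73,0]],"rot":[[0,0,0],[0,0,0],[0,0,0]],"fingers":[85,85,85]}'
python3 -m handwheel '{"offset":[[-0.94,-0.73,0],[-0.94,-0.73,0],[-0.94,-0.73,0]],"rot":[[0,0,0],[0,0,0],[0,0,0]],"fingers":[85,85,85]}'
python3 -m handwheel '{"offset":[[-0.94,-0.73,0],[-0.94,-0.73,0],[-0.94,-0.73,0]],"rot":[[0,0,0],[0,0,0],[0,0,0]],"fingers":[85,85,85]}'
python3 -m handwheel '{"offset":[[-0.94,-0.73,0.3],[-0.94,-0.73,0.3],[-0.94,-0.73,0.3]],"rot":[[0,0,0],[0,0,0],[0,0,0]],"fingers":[85,85,85]}'
python3 -m handwheel '{"offset":[[-0.94,-0.73,0.5],[-0.94,-0.73,0.5],[-0.94,-0.73,0.5],[-0.94,-0.73,0.5]],"rot":[[0,0,-0.058],[0,0,-0.058],[0,0,-0.058],[0,0,-0.058]],"fingers":[85,85,85,85]}'
python3 - <<'E'
from h import *
o=get_obs();p,d=viewer.camera("wrist");cv2.imwrite("pics/w1.png",p)
print(o["t"],o["eef_pos"],o["ee_rot"],o["wrist_force"])
E
```

```text
t: 0.35
eef_pos: [0.247, 0.5667, 0.231]
ee_rot: [-3.139, 0.004, 2.857]
wrist_force: [2.3, 0.3, 0.8]
opening: 0.0851
gripper_force: 0.0
t: 0.6
eef_pos: [0.303, 0.4893, 0.2313]
ee_rot: [-3.139, 0.003, 2.856]
wrist_force: [0.7, -0.6, 0.8]
opening: 0.085
gripper_force: 0.0
t: 0.85
eef_pos: [0.3587, 0.4123, 0.2313]
ee_rot: [-3.139, 0.003, 2.856]
wrist_force: [0.7, 0.6, 0.2]
opening: 0.0851
gripper_force: 0.0
t: 1.1
eef_pos: [0.4146, 0.3354, 0.2314]
ee_rot: [-3.139, 0.003, 2.855]
wrist_force: [0.3, -1.0, 0.3]
opening: 0.0847
gripper_force: 0.0
t: 1.35
eef_pos: [0.4705, 0.2584, 0.2314]
ee_rot: [-3.139, 0.003, 2.855]
wrist_force: [1.2, -0.9, 0.4]
opening: 0.0852
gripper_force: 0.0
t: 1.6
eef_pos: [0.5256, 0.1819, 0.2062]
ee_rot: [-3.138, 0.001, 2.857]
wrist_force: [0.2, -0.3, -0.3]
opening: 0.0849
gripper_force: 0.0
t: 1.93
eef_pos: [0.5807, 0.1052, 0.1651]
ee_rot: [-3.138, -0.001, 2.901]
wrist_force: [-0.3, -0.1, -0.2]
opening: 0.0848
gripper_force: 0.0
1.9333 [0.58070955 0.10523788 0.16512006] [-3.13752620e+00 -1.03412533e-03  2.90093271e+00] [-0.30495151 -0.10946996 -0.22990204]
```

View pics/w1.png

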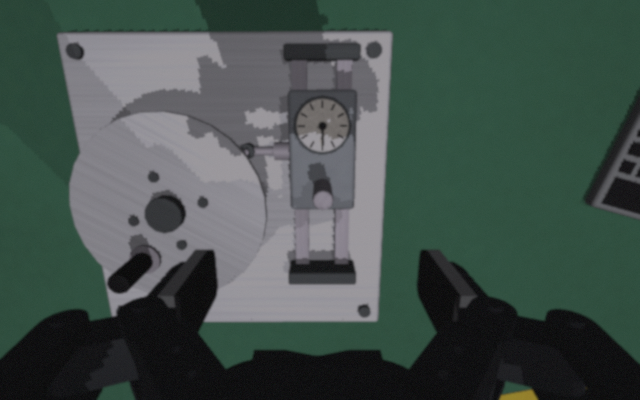

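The wrist view shows the post top at (323,200), the dial at (323,125) with its needle towards the post (plunger free), the hub at (165,213), the knob top near (122,279), and the stop at the bottom, near row 265.

```bash
python3 - <<'E'
from h import *
pose=([0.58070955,0.10523788,0.16512006],[-3.13752620,-1.03412533e-03,2.90093271])
p=np.array(pose[0])
for n,uv,z in(("post",(323,200),.094),("dial",(323,125),.062),("hub",(165,213),.071),("knob",(121,279),.101)):
    w=at("wrist",uv,z,pose); print(n,w.round(4), (R.from_euler("xyz",pose[1]).inv().apply(w-p)/.08).round(3))
E
```

```text
post [0.5761 0.1098 0.094 ] [0.068 0.045 0.889]
dial [0.5314 0.1209 0.062 ] [0.644 0.049 1.289]
hub [ 0.5649 -0.0068  0.071 ] [-0.143 -1.402  1.182]
knob [ 0.5959 -0.0363  0.101 ] [-0.607 -1.67   0.808]
```

```bash

python3 -m handwheel '{"offset":[[0.05,0.05,0.4],[0.05,0.05,0.8],[0.05,0.05,0.8]],"rot":[[0,0,0.0],[0,0,0],[0,0,0]],"fingers":[85,85,85]}' 25
python3 -m handwheel '{"offset":[[0,0,0.2],[0,0,0.41],[0,0,0.41],[0,0,0.41],[0,0,0.41]],"rot":[[0,0,0.0],[0,0,0],[0,0,0],[0,0,0],[0,0,0]],"fingers":[70,50,40,25,5]}'
python3 -m handwheel '{"offset":[[0,0,0],[0,0,0],[0,0,0],[0,0,0],[0,0,0]],"rot":[[0,0,0.0],[0,0,0],[0,0,0],[0,0,0],[0,0,0]],"fingers":[5,5,5,5,5]}'
```

```text
t: 2.23
eef_pos: [0.5727, 0.1171, 0.0989]
ee_rot: [-3.139, -0.007, 2.91]
wrist_force: [-1.2, -0.0, 0.1]
opening: 0.085
gripper_force: 0.0
t: 2.65
eef_pos: [0.5769, 0.1162, 0.0721]
ee_rot: [3.141, 0.001, 2.909]
wrist_force: [-5.4, -20.6, 12.3]
opening: 0.0249
gripper_force: 13.6
t: 3.07
eef_pos: [0.5755, 0.1103, 0.0725]
ee_rot: [-3.136, -0.0, 2.904]
wrist_force: [-6.0, -16.3, 10.7]
opening: 0.0129
gripper_force: 26.2
```

```bash

python3 -m handwheel '{"offset":[[0,-0.04,-0.03],[0,-0.04,-0.03]],"rot":[[0,0,0.0],[0,0,0]],"fingers":[5,5]}'
python3 -m handwheel '{"offset":[[-0.05,0,0],[-0.1,0,0],[-0.15,0,0],[-0.2,0,0]],"rot":[[0,0,0.0],[0,0,0],[0,0,0],[0,0,0]],"fingers":[5,5,5,5]}'
```

```text
t: 3.23
eef_pos: [0.575, 0.1103, 0.0732]
ee_rot: [-3.139, -0.001, 2.906]
wrist_force: [1.1, -6.5, -10.6]
opening: 0.0129
gripper_force: 26.8
t: 3.57
eef_pos: [0.5885, 0.107, 0.0731]
ee_rot: [-3.138, -0.005, 2.907]
wrist_force: [-7.2, -6.0, -3.8]
opening: 0.0128
gripper_force: 27.5
```

```bash

python3 -m handwheel '{"offset":[[-0.05,0,0],[-0.1,0,0],[-0.15,0,0],[-0.2,0,0]],"rot":[[0,0,0.0],[0,0,0],[0,0,0],[0,0,0]],"fingers":[5,5,5,5]}'
python3 -m handwheel '{"offset":[[-0.03,0,0],[-0.06,0,0],[-0.09,0,0],[-0.12,0,0]],"rot":[[0,0,0.0],[0,0,0],[0,0,0],[0,0,0]],"fingers":[5,5,5,5]}'
python3 - <<'E'
from h import *
p,d=viewer.camera("wrist");cv2.imwrite("pics/w2.png",p)
E
```

```text
t: 3.9
eef_pos: [0.6032, 0.1035, 0.0731]
ee_rot: [-3.138, -0.006, 2.907]
wrist_force: [-10.2, -4.8, -1.3]
opening: 0.0126
gripper_force: 27.8
t: 4.23
eef_pos: [0.6129, 0.1012, 0.0731]
ee_rot: [-3.138, -0.005, 2.907]
wrist_force: [-9.4, -5.4, -2.2]
opening: 0.0125
gripper_force: 27.8
```

View pics/w2.png

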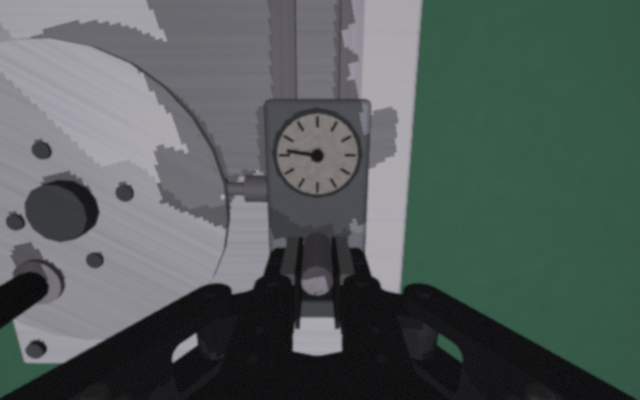

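The dial at (317,155) has its needle pointing left and slightly up, about 97° clockwise from zero, or roughly 5.6 mm of plunger travel. The roller is already on the rim, though still short of the axis line, so I keep sliding.

```bash

python3 -m handwheel '{"offset":[[-0.03,0,0],[-0.06,0,0],[-0.09,0,0],[-0.09,0,0]],"rot":[[0,0,0.0],[0,0,0],[0,0,0],[0,0,0]],"fingers":[5,5,5,5]}'
python3 -m handwheel '{"offset":[[-0.02,0,0],[-0.04,0,0],[-0.06,0,0],[-0.06,0,0]],"rot":[[0,0,0.0],[0,0,0],[0,0,0],[0,0,0]],"fingers":[5,5,5,5]}'
```

```text
t: 4.62
eef_pos: [0.6183, 0.0999, 0.073]
ee_rot: [-3.137, -0.009, 2.907]
wrist_force: [-14.8, -5.3, 2.7]
opening: 0.0128
gripper_force: 28.2
t: 4.95
eef_pos: [0.6184, 0.0999, 0.0729]
ee_rot: [-3.136, -0.017, 2.909]
wrist_force: [-29.9, -0.9, 16.2]
opening: 0.0127
gripper_force: 29.5
```

Motion has stopped and the force is rising, so the carriage is home. I back off and release.

```bash

python3 -m handwheel '{"offset":[[0.05,0,0],[0.05,0,0]],"rot":[[0,0,0.0],[0,0,0]],"fingers":[5,5]}' 20
python3 -m handwheel '{"offset":[[0,0,0],[0,0,0],[0,0,0],[0,0,0],[0,0,0]],"rot":[[0,0,0],[0,0,0],[0,0,0],[0,0,0],[0,0,0]],"fingers":[25,85,85,85,85]}' 
python3 -m handwheel '{"offset":[[0,0,-0.3],[0,0,-0.6],[0,0,-0.6],[0,0,-0.6]],"rot":[[0,0,0],[0,0,0],[0,0,0],[0,0,0]],"fingers":[85,85,85,85]}'
cat >> h.py <<'E'
ST=np.radians(-13.34)
def dial(name,center):
    """wrist picture -> straight-down patch of the dial face, rows = stand -x up, tool right"""
    o=get_obs();pose=(o["eef_pos"],o["ee_rot"]);p,_=viewer.camera("wrist")
    m=viewer.camera_model("wrist");M=m["mount"];Rw=R.from_euler("xyz",pose[1])
    N=161;s=.024
    g=np.linspace(-s,s,N);X,Y=np.meshgrid(g,g)   # image col = stand +y, row = stand +x
    wx=center[0]+np.cos(ST)*Y-np.sin(ST)*X; wy=center[1]+np.sin(ST)*Y+np.cos(ST)*X
    W=np.stack([wx,wy,np.full_like(wx,.062)],-1).reshape(-1,3)
    c=(Rw.inv().apply(W-pose[0])-M[:3,3])@M[:3,:3]*[1,-1,-1]
    uv,_=cv2.projectPoints(c,np.zeros(3),np.zeros(3),m["mtx"],m["dist"])
    uv=uv.reshape(N,N,2).astype(np.float32)
    q=cv2.remap(p,uv[...,0],uv[...,1],cv2.INTER_LINEAR)
    if name: cv2.imwrite("pics/"+name+"_full.png",p)
    return o,p,cv2.resize(q,None,fx=2,fy=2)
E
python3 - <<'E'
from h import *
o=get_obs();pose=(o["eef_pos"],o["ee_rot"]);print(pose)
a=np.array([.5655,-.0075]);Rm=np.array([[np.cos(ST),-np.sin(ST)],[np.sin(ST),np.cos(ST)]])
po=np.array([.6183,.0999]); print("post stand",Rm.T@(po-a))
d=po-Rm@np.array([.046,0]);print("dial",d)
o,p,q=dial("w3",d); 
v=np.zeros((400,960,3),np.uint8);v[:,:640]=p;v[:320,640:][:320,:320]=q[:320,:320]
cv2.imwrite("pics/w3.png",cv2.resize(v,(800,333)))
E
```

```text
t: 5.12
eef_pos: [0.6183, 0.0999, 0.0731]
ee_rot: [-3.137, -0.009, 2.908]
wrist_force: [-15.7, -2.8, 4.0]
opening: 0.0124
gripper_force: 28.2
t: 5.53
eef_pos: [0.6245, 0.1015, 0.0735]
ee_rot: [3.141, 0.001, 2.908]
wrist_force: [0.1, -0.6, -0.3]
opening: 0.0724
gripper_force: 0.0
t: 5.87
eef_pos: [0.625, 0.1015, 0.1224]
ee_rot: [3.14, 0.003, 2.908]
wrist_force: [-0.0, 0.3, -0.3]
opening: 0.085
gripper_force: 0.0
(array([0.62501742, 0.10148635, 0.12242456]), array([3.14019031e+00, 2.92459475e-03, 2.90826835e+00]))
post stand [0.02659505 0.11668463]
dial [0.57354117 0.11051354]
```

View pics/w3.png

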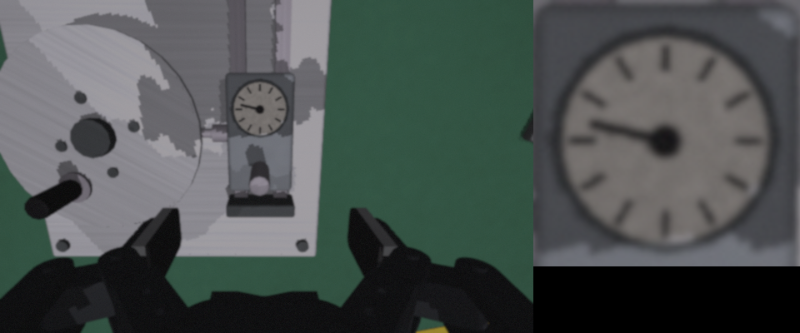

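The picture shows the carriage touching its stop. In the dial patch the needle runs from (665,141) to (592,122), about 104.6°, or roughly 6.1 mm: either the low crest or a flank of the high spot. The hub is at about (112,166) and the knob top at (46,248) in full-picture pixels.

```bash
cat >> h.py <<'E'
DC=np.array([0.57354,0.11051])
def needle(name=None):
    o,p,q=dial(name,DC)
    g=cv2.GaussianBlur(cv2.cvtColor(q,cv2.COLOR_BGR2GRAY),(3,3),0).astype(np.float32)
    k=160/24.; c=(q.shape[0]-1)/2
    # find face centre: dark pin; start from nominal centre
    pol=cv2.warpPolar(g,(200,720),(c,c),200,cv2.WARP_POLAR_LINEAR)
    prof=pol[:,int(5*k):int(13*k)].mean(1)
    prof=np.convolve(np.r_[prof[-6:],prof,prof[:6]],np.ones(13)/13,"valid")
    i=prof.argmin(); a=(i*.5-90)%360      # image angle: 0=right, clockwise; zero needle = down(90)
    return a, np.radians(a)/.3, prof.min()-np.median(prof), o
E
python3 - <<'E'
from h import *
a=np.array([.5655,-.0075]);Rm=np.array([[np.cos(ST),-np.sin(ST)],[np.sin(ST),np.cos(ST)]])
pose=(np.array([0.62501742,0.10148635,0.12242456]),[3.14019031,2.92459475e-03,2.90826835])
for n,uv,z in(("hub",(112,166),.071),("knob",(46,247),.101)):
    w=at("wrist",uv,z,pose)
    print(n,w.round(4),(Rm.T@(w[:2]-a)).round(4),(R.from_euler("xyz",pose[1]).inv().apply(w-pose[0])/.08).round(3))
print(needle()[:3])
E
```

```text
hub [ 0.5667 -0.0066  0.071 ] [0.0009 0.0011] [ 0.399 -1.484  0.64 ]
knob [ 0.5974 -0.0376  0.101 ] [ 0.038  -0.0219] [-0.066 -1.772  0.266]
(np.float64(94.5), np.float64(5.497787143782138), np.float64(-51.70246769831732))
```

```bash
python3 - <<'E'
s=open("h.py").read()
s=s.replace("    pol=cv2","    b=cv2.GaussianBlur(g,(0,0),11);h=28;i0=int(c)-h;_,_,mn,_=cv2.minMaxLoc(b[i0:i0+2*h,i0:i0+2*h]);cc=(mn[0]+i0,mn[1]+i0)\n    pol=cv2").replace("(c,c)","cc").replace("int(5*k):int(13*k)","int(4*k):int(11*k)")
open("h.py","w").write(s)
E
python3 -c "
from h import *
print(needle()[:3])"
python3 -m handwheel '{"offset":[[-0.08,-0.45,0],[-0.08,-0.9,0],[-0.08,-0.9,0]],"rot":[[0,0,0],[0,0,0],[0,0,0]],"fingers":[85,85,85]}' 20
python3 -m handwheel '{"offset":[[0,-0.45,0],[0,-0.87,0],[0,-0.87,0],[0,-0.87,0]],"rot":[[0,0,0],[0,0,0],[0,0,0],[0,0,0]],"fingers":[85,85,85,85]}'
python3 -m handwheel '{"offset":[[0,0,0.3],[0,0,0.56],[0,0,0.56],[0,0,0.56],[0,0,0.56]],"rot":[[0,0,0],[0,0,0],[0,0,0],[0,0,0],[0,0,0]],"fingers":[85,70,60,50,45]}'
python3 -c "
from h import *
print(needle('w4')[:3])"
```

```text
(np.float64(103.5), np.float64(6.021385919380437), np.float64(-58.50900151179386))
t: 6.27
eef_pos: [0.6115, 0.0206, 0.12]
ee_rot: [-3.135, -0.001, 2.9]
wrist_force: [0.1, -2.3, -0.2]
opening: 0.0849
gripper_force: 0.0
t: 6.6
eef_pos: [0.5964, -0.0408, 0.1202]
ee_rot: [-3.14, -0.001, 2.904]
wrist_force: [0.6, 1.8, 0.4]
opening: 0.085
gripper_force: 0.0
t: 7.02
eef_pos: [0.5978, -0.0373, 0.0766]
ee_rot: [3.141, 0.0, 2.909]
wrist_force: [0.6, 0.5, 0.7]
opening: 0.0452
gripper_force: 0.0
(np.float64(103.5), np.float64(6.021385919380437), np.float64(-109.88788868830756))
```

View pics/w4_full.png

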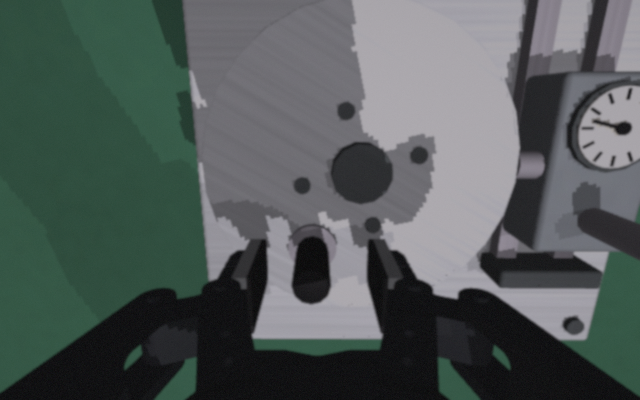

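The dial is visible at the right edge (624,128) with the needle at about 103°. The knob stands between the pads near (312,285). I close lightly.

```bash

python3 -m handwheel '{"offset":[[0,-0.01,0],[0,-0.01,0],[0,-0.01,0],[0,-0.01,0],[0,-0.01,0]],"rot":[[0,0,0],[0,0,0],[0,0,0],[0,0,0],[0,0,0]],"fingers":[30,15,8,8,8]}' 20
python3 -c "
from h import *
a=np.array([.5655,-.0075]);Rm=np.array([[np.cos(ST),-np.sin(ST)],[np.sin(ST),np.cos(ST)]])
print(needle()[:3]); o=get_obs(); s=Rm.T@(o['eef_pos'][:2]-a); print(s,np.hypot(*s),np.degrees(np.arctan2(s[1],s[0])))
for t in range(-30,160,5): print(t,(-.5625*np.cos(np.radians(t))).round(3),(.5625*np.sin(np.radians(t))).round(3),end=' | ')
"
```

```text
t: 7.48
eef_pos: [0.5978, -0.039, 0.077]
ee_rot: [3.141, 0.002, 2.908]
wrist_force: [-0.5, -0.3, 7.8]
opening: 0.0149
gripper_force: 21.7
(np.float64(256.5), np.float64(14.92256510455152), np.float64(-116.22831403292145))
[ 0.03875105 -0.02322029] 0.045175499970081565 -30.93075937365635
-30 -0.487 -0.281 | -25 -0.51 -0.238 | -20 -0.529 -0.192 | -15 -0.543 -0.146 | -10 -0.554 -0.098 | -5 -0.56 -0.049 | 0 -0.562 0.0 | 5 -0.56 0.049 | 10 -0.554 0.098 | 15 -0.543 0.146 | 20 -0.529 0.192 | 25 -0.51 0.238 | 30 -0.487 0.281 | 35 -0.461 0.323 | 40 -0.431 0.362 | 45 -0.398 0.398 | 50 -0.362 0.431 | 55 -0.323 0.461 | 60 -0.281 0.487 | 65 -0.238 0.51 | 70 -0.192 0.529 | 75 -0.146 0.543 | 80 -0.098 0.554 | 85 -0.049 0.56 | 90 -0.0 0.562 | 95 0.049 0.56 | 100 0.098 0.554 | 105 0.146 0.543 | 110 0.192 0.529 | 115 0.238 0.51 | 120 0.281 0.487 | 125 0.323 0.461 | 130 0.362 0.431 | 135 0.398 0.398 | 140 0.431 0.362 | 145 0.461 0.323 | 150 0.487 0.281 | 155 0.51 0.238 |
```

```bash
sed -i 's/    i=prof.argmin()/    a_=(np.arange(720)*.5-90)%360; prof[:720][a_>185]=255; i=prof[:720].argmin()/' h.py
cat >> h.py <<'E'
def rep():
    n=needle(); o=n[3]; a=np.array([.5655,-.0075]);Rm=np.array([[np.cos(ST),-np.sin(ST)],[np.sin(ST),np.cos(ST)]])
    s=Rm.T@(o['eef_pos'][:2]-a);f=Rm.T@o['wrist_force'][:2]
    th=np.arctan2(s[1],s[0]);print("needle %.1f mm %.2f dark %.0f | r %.4f th %.1f | Frad %.1f Ftan %.1f"%(n[0],n[1],n[2],np.hypot(*s),np.degrees(th),f@[np.cos(th),np.sin(th)],f@[-np.sin(th),np.cos(th)]))
E
python3 -c "
from h import *
rep()"
python3 -m handwheel '{"offset":[[-0.019,0.034,0],[-0.034,0.07,0],[-0.048,0.107,0],[-0.059,0.145,0],[-0.067,0.183,0]],"rot":[[0,0,0],[0,0,0],[0,0,0],[0,0,0],[0,0,0]],"fingers":[8,8,8,8,8]}' 
python3 -c "
from h import *
rep()"
```

```text
needle 103.0 mm 5.99 dark -113 | r 0.0452 th -30.9 | Frad 0.2 Ftan -0.3
t: 8.0
eef_pos: [0.606, -0.0264, 0.077]
ee_rot: [-3.141, 0.001, 2.908]
wrist_force: [-3.0, -1.6, 8.4]
opening: 0.0151
gripper_force: 21.9
needle 84.0 mm 4.89 dark -116 | r 0.0447 th -11.6 | Frad -2.1 Ftan -2.7
```

```bash

python3 -m handwheel '{"offset":[[-0.005,0.039,0],[-0.008,0.078,0],[-0.008,0.118,0],[-0.005,0.157,0],[0,0.196,0]],"rot":[[0,0,0],[0,0,0],[0,0,0],[0,0,0],[0,0,0]],"fingers":[8,8,8,8,8]}' |grep wrist
python3 -c "
from h import *
rep()"
python3 -m handwheel '{"offset":[[0.008,0.038,0],[0.019,0.076,0],[0.033,0.113,0],[0.048,0.149,0],[0.067,0.183,0]],"rot":[[0,0,0],[0,0,0],[0,0,0],[0,0,0],[0,0,0]],"fingers":[8,8,8,8,8]}' |grep wrist
python3 -c "
from h import *
rep()"
python3 -m handwheel '{"offset":[[0.021,0.034,0],[0.044,0.065,0],[0.069,0.095,0],[0.096,0.124,0],[0.125,0.150,0]],"rot":[[0,0,0],[0,0,0],[0,0,0],[0,0,0],[0,0,0]],"fingers":[8,8,8,8,8]}' |grep wrist
python3 -c "
from h import *
rep()"
python3 -m handwheel '{"offset":[[0.031,0.024,0],[0.064,0.046,0],[0.098,0.066,0],[0.133,0.083,0],[0.170,0.098,0]],"rot":[[0,0,0],[0,0,0],[0,0,0],[0,0,0],[0,0,0]],"fingers":[8,8,8,8,8]}' |grep wrist
python3 -c "
from h import *
rep()"
```

```text
wrist_force: [-1.9, -2.9, 8.0]
needle 54.0 mm 3.14 dark -125 | r 0.0443 th 8.3 | Frad -1.6 Ftan -3.0
wrist_force: [-0.8, -4.0, 6.2]
needle 54.0 mm 3.14 dark -120 | r 0.0439 th 28.3 | Frad -1.8 Ftan -3.7
wrist_force: [0.2, -4.1, 6.3]
needle 53.5 mm 3.11 dark -118 | r 0.0437 th 48.5 | Frad -2.2 Ftan -3.5
wrist_force: [2.4, -4.4, 5.5]
needle 53.5 mm 3.11 dark -113 | r 0.0437 th 68.9 | Frad -2.3 Ftan -4.4
```

```bash

python3 -m handwheel '{"offset":[[0.037,0.012,0],[0.075,0.021,0],[0.114,0.028,0],[0.153,0.032,0],[0.192,0.034,0]],"rot":[[0,0,0],[0,0,0],[0,0,0],[0,0,0],[0,0,0]],"fingers":[8,8,8,8,8]}' |grep wrist
python3 -c "
from h import *
rep()"
python3 -m handwheel '{"offset":[[0.039,-0.002,0],[0.078,-0.006,0],[0.117,-0.013,0],[0.155,-0.022,0],[0.192,-0.034,0]],"rot":[[0,0,0],[0,0,0],[0,0,0],[0,0,0],[0,0,0]],"fingers":[8,8,8,8,8]}' |grep wrist
python3 -c "
from h import *
rep()"
```

```text
wrist_force: [5.4, -5.1, 3.0]
needle 76.0 mm 4.42 dark -114 | r 0.0438 th 88.5 | Frad -3.5 Ftan -6.6
wrist_force: [6.5, -2.4, 2.3]
needle 135.5 mm 7.88 dark -94 | r 0.0440 th 108.4 | Frad -3.0 Ftan -6.3
```

It has climbed past the low bump's 6 mm, so this is the high spot. I go on in small steps.

```bash

python3 -m handwheel '{"offset":[[0.014,-0.005,0],[0.028,-0.011,0],[0.041,-0.017,0],[0.055,-0.023,0],[0.055,-0.023,0]],"rot":[[0,0,0],[0,0,0],[0,0,0],[0,0,0],[0,0,0]],"fingers":[8,8,8,8,8]}' |grep wrist
python3 -c "
from h import *
rep()"
python3 -m handwheel '{"offset":[[0.013,-0.007,0],[0.026,-0.014,0],[0.039,-0.021,0],[0.051,-0.028,0],[0.051,-0.028,0]],"rot":[[0,0,0],[0,0,0],[0,0,0],[0,0,0],[0,0,0]],"fingers":[8,8,8,8,8]}' |grep wrist
python3 -c "
from h import *
rep()"
```

```text
wrist_force: [3.4, -2.9, 6.3]
needle 143.5 mm 8.35 dark -96 | r 0.0441 th 115.5 | Frad -3.6 Ftan -2.8
wrist_force: [2.7, -2.9, 7.3]
needle 144.0 mm 8.38 dark -95 | r 0.0442 th 121.7 | Frad -3.6 Ftan -1.7
```

```bash

python3 -m handwheel '{"offset":[[-0.01,0.006,0],[-0.022,0.012,0],[-0.022,0.012,0]],"rot":[[0,0,0],[0,0,0],[0,0,0]],"fingers":[8,8,8]}' |grep wrist
python3 -c "
from h import *
rep()"
python3 -m handwheel '{"offset":[[-0.01,0.005,0],[-0.01,0.005,0],[-0.01,0.005,0],[-0.01,0.005,0],[-0.01,0.005,0]],"rot":[[0,0,0],[0,0,0],[0,0,0],[0,0,0],[0,0,0]],"fingers":[20,40,60,60,60]}'
python3 -m handwheel '{"offset":[[0,0,-0.2],[0,0,-0.4],[0,0,-0.7],[0,0,-0.7],[0,0,-0.7]],"rot":[[0,0,0],[0,0,0],[0,0,0],[0,0,0],[0,0,0]],"fingers":[60,60,60,60,60]}'
python3 -c "
from h import *
rep()
o,p,q=dial('w5',DC)
v=np.zeros((400,960,3),np.uint8);v[:,:640]=p;v[:320,640:]=q[:320,:320]
cv2.imwrite('pics/w5.png',cv2.resize(v,(800,333)))"
```

```text
wrist_force: [-1.4, -4.0, 12.3]
needle 144.0 mm 8.38 dark -96 | r 0.0442 th 120.7 | Frad -3.4 Ftan 2.5
t: 12.5
eef_pos: [0.5527, 0.0358, 0.0759]
ee_rot: [-3.142, -0.001, 2.909]
wrist_force: [-0.2, 0.8, 0.0]
opening: 0.0599
gripper_force: 0.0
t: 12.92
eef_pos: [0.5536, 0.0358, 0.1331]
ee_rot: [3.141, 0.002, 2.908]
wrist_force: [-0.5, 0.3, -0.1]
opening: 0.0601
gripper_force: 0.0
needle 143.5 mm 8.35 dark -72 | r 0.0449 th 118.7 | Frad 0.4 Ftan 0.4
```

View pics/w5.png

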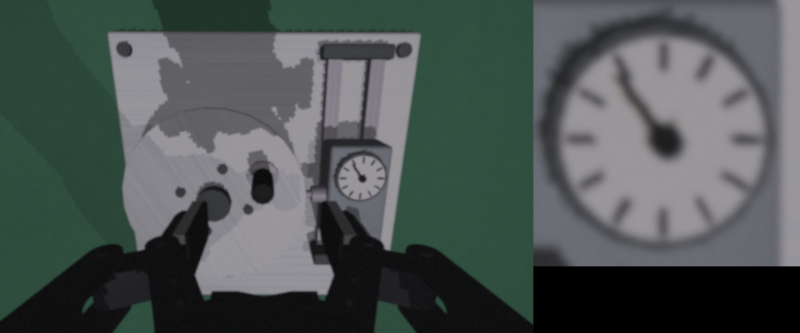

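The needle still reads about 144°, or roughly 8.4 mm. The gripper is clear above the knob and the carriage is home. I check once more that the wheel stands still, then hand in.

```bash

python3 -m handwheel '{"offset":[[0,0,0],[0,0,0],[0,0,0],[0,0,0],[0,0,0]],"rot":[[0,0,0],[0,0,0],[0,0,0],[0,0,0],[0,0,0]],"fingers":[60,60,60,60,60]}' |grep wrist
python3 -c "
from h import *
rep()
from bench import job_done
print(job_done())"
```

```text
wrist_force: [0.1, -0.1, 0.1]
needle 144.0 mm 8.38 dark -75 | r 0.0449 th 119.8 | Frad -0.2 Ftan -0.0
the job is handed in; nothing more can be done
None
```

Job handed in at about 13.4 s: the carriage is home, the wheel stands still with the high spot under the roller (dial about 8.4 mm) and the gripper is clear; pushing against the stop I may have briefly passed the 80 N finger limit (about 59 N squeeze plus 30 N push), though no failure was reported, and no verdict came back.

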